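# Seat the moulded ring and hold the hardness gauge on its test pad

## Task

The brown moulded ring stands proud of its trimming fixture: with the empty gripper, push it fully home against the base plate. Then lift the hardness gauge out of its wooden holder and, holding it upright, set its foot flat and centred on the ring's round test pad (the gauge must press on the ring nowhere else) and push down gently with a steady 15 N or so, without ramming it. Finish while holding the gauge there, still gripped and pushing; leave the knife, the brush and the rubber disc alone.

Things in the scene. Friction and masses are not known exactly. Their poses are not given: they have to be found in the camera images.
- fixture: Trimming fixture, bolted down: round aluminium base plate 236 mm across, 14 mm thick, with a centring plug 147 mm across whose top is 40 mm above the bench (a low steel boss in its middle reaches 44 mm). Origin: centre of the underside, on the bench. z up. It stands left or right of the middle of the bench, turned any way.
- ring (a joint): How far the brown ring stands above home, in m: 0 = home on the base plate, 0.006 to 0.012 at the start. It slides straight down the plug without tilting or turning wherever its rim is pushed; a snug fit that takes roughly 7 to 10 N of downward push, stays where it is left and stops hard at home.
- ring_rim (a point): Centre of the ring at the level of its flat rim (50 mm above the bench when home). Ring: 210 mm outside, 150 mm bore, 36 mm high; the rim's middle is 90 mm from this point. x points to the round pad, -x to the oblong pad (36 x 14 mm), y and -y to plain flat rim. Four lugs, 34 mm long, 16 mm thick, centred 103 mm out, stand 14 mm above the rim midway between these directions.
- spot (a point): Centre of the top of the round test pad: a raised round pad 29 mm across on the rim, 2 mm above it, with a thin white paint-pen circle drawn on it, 90 mm from the ring's centre. Same axes as ring_rim. It moves down with the ring; 52 mm above the bench when the ring is home.
- holder: Wooden gauge holder, fixed to the bench: block 80 (x) x 110 (y) x 34 mm high with one round socket 22 mm wide, 28 mm deep, in the middle of its top. Origin: centre of the underside. It stands on the other side of the bench from the fixture.
- gauge_center (a point): Centre of the grey case of the hardness gauge, 50 mm above its foot face. Case 28 (x, display on -x) x 44 (y) x 60 mm high; a cap reaches 36 mm above this point; z up. Grip it by either pair of sides. The neck and foot below (20 mm long) hang in the holder's socket while the case rests on the block: lift it straight up 25 mm or more to clear. About 0.22 kg.
- foot (a point): Centre of the flat steel foot face (18 mm across) at the bottom of the gauge, on the gauge's z axis, 50 mm below gauge_center. Same axes as the gauge.
- indenter (a joint): The gauge's sprung indenter pin, in m: 0 = standing 2.5 mm out of the foot face, 0.0025 = pushed in flush. Its spring rises from 0.5 N to 8 N over that travel; from about 6 to 8 N of push the foot itself bears on the pad, which does not give.
- knife: Trimming knife lying on the bench, 175 mm long, 16 mm wide, 12 mm high; to be left alone. Origin under it, x along it.
- test_block: Grey rubber disc, 50 mm across and 12 mm high, lying on the bench; to be left alone. Origin: centre of the underside.
- brush: Small bench brush lying on the bench beyond the work, about 30 mm high; to be left alone.
Not all that is in view belongs to the job. Of the things that look like the part that bears gauge_center, the largest one is meant.

How it is judged:
On the way, in this order (a step that is already met when the one before it is completed fails the run):
1. the ring is pushed fully home while the gauge still stands in its holder (value of joint ring below 0.0015 m and distance between foot and holder below 0.02 m), for 0.2 s.
2. the gauge is lifted clear of its holder in the gripper (contact force between the fingers and gauge above 1 N and contact force between gauge and holder below 0.1 N and z of foot in the frame of holder above 0.04 m), for 0.1 s.
At the end, for the whole second after the job is handed in: The ring is home (within 1.5 mm); the gauge is held in the gripper, its foot centre within 6 mm of the centre of the round test pad, upright within 4 degrees, pressed on the pad with 8 to 25 N with its pin pushed in, touching nothing else of the bench; the gripper itself does not touch the ring (value of joint ring below 0.0015 m and horizontal distance between foot and spot below 0.006 m and angle between gauge's own z axis and vertical below 0.07 rad and contact force between gauge and ring between 8 and 25 N and value of joint indenter above 0.0015 m and contact force between the fingers and gauge above 2 N and contact force between gauge and holder below 0.1 N and contact force between each of the arm, the fingers and ring below 0.5 N); the arm keeps its last pose, push and grip.
It fails at once if the gauge is pressed on the ring before the ring is home (contact force between gauge and ring above 1 N and value of joint ring above 0.003 m).
It fails at once if the gauge is rammed onto the ring (over 40 N) (contact force between gauge and ring above 40 N).
It fails at once if the gauge is pressed on the ring away from the round test pad (contact force between gauge and ring above 2 N and horizontal distance between foot and spot above 0.015 m).
It fails at once if a bystander (knife, rubber disc or brush) is moved (distance of any of knife, test_block, brush from where it was at the start of the episode above 0.02 m).
It also fails if it takes over 58 s, if anything falls off the work surface, if the arm or the gripper's body presses on something with over 40 N, if the wrist force passes 120 N, or if a joint passes its speed limit or range.

## Robot

A 6-joint arm with a two-finger parallel gripper is mounted at the origin on the work surface. World frame = base frame: x ahead of the robot, y to its left, z up, the work surface at z = 0. Lengths are in m, angles in rad, forces in N, time in s.
With the tool pointing down it reaches from about 0.375 to 0.9 m from the base axis. Payload 3.1 kg.
Tool frame: the origin (TCP) lies where the fingers leave the gripper's body, on its centre line; the fingertips stand 73 mm ahead of it and the grasp point (between the pads) lies 54 mm ahead of it; z points along the fingers, y is the line along which they close (so a half turn about z gives the same grasp; the last joint's range is limited). The gripper opens to 85 mm and grips with 20 to 120 N. Pads are 22 mm wide; open, the fingers measure 114 mm over their backs; the gripper's body (76 mm by 85 mm) begins 54 mm behind the grasp point. The pads swing forward as they close: fully open they stand 13 mm farther back than shut.
Start: joints at [1.026, 0.527, 1.433, -0, 1.181, -0.178], TCP at [0.224, 0.583, 0.304] pointing down, gripper open.
Joint ranges: [-3.08, 3.08], [-0.75, 2.2], [0.22, 2.44], [-1.43, 4.57], [0, 2.65], [-2.85, 2.85]. Speed limits (rad/s): [2.79, 2.79, 3.14, 3.14, 3.14, 3.14].

## Interface

Orientations are given as a unit quaternion [x, y, z, w].
In Python, from station import manip gives the robot as it stands.
- The arm moves only by the shell command python3 -m crank 'ROWS' [FORCE]. ROWS is JSON, a list of rows, each an object with "dp": the shift along the tool's x, y, z normalised to -1 to 1, where 1 is 50 cm, a list of three; "delta_rot": the turn, a rotation vector about the tool's x, y, z normalised to -1 to 1, where 1 is 2 pi rad, a list of three; "fingers": the opening, from -1 (shut) to 1 (fully open). A call has 1 to 12 rows; each row shifts and turns the commanded pose from where the row before left it, along the tool's axes as they then stand; what a row does not reach is not made up. A row lasts 1/12 s, in which the tool goes at most 41.7 mm and 7.16 degrees, less where a joint would pass 70% of its speed; a pose out of reach is approached as far as the arm can. A call with a number of a shift or a turn outside -1 to 1 is refused whole. A call with a gripper value outside its range is refused whole. The fingers move at their own pace and stop on an object; FORCE is the grip in N (left out, the last holds). Time passes only in rows, so rows that do not move let the fingers close. It gives the time, the measured TCP pose, the force, the opening and the grip force at its end, in the units of the state.
- manip.sense(): the state, without advancing time (a new reading comes with each control period).
- manip.snapshot(name): name is "scene" or "top" or "wrist"; returns (picture, depth): 480x640x3 uint8, red, green, blue; 480x640 float32, m along the optical axis (not along the pixel's ray), 0 where there is no reading.
- manip.camera_model(name): a dict with "fx", "fy", "cx", "cy" (pixels), "k1" (the pictures are not rectified: a ray, as slopes to the right and down, at radius r is drawn at 1 + k1 r^2 times it, then the intrinsics apply), "origin" and "attitude" of the camera in the world. Camera axes: x right, y up, looking along -z (the intrinsics and any distortion apply to the point x, -y, -z); pixel columns grow to the right and rows downward; lengths in m; the calibration is good to about 2 mm. A picture is of the moment at which its call begins: read the wrist's pose just before it. camera_model takes no time and is no camera call; for the wrist camera it gives the pose at the moment of the call.
- manip.sign_off(): hands the job in; it is judged then, once.
The state is a dict: "t": time; "q": joint angles; "qd": joint speeds; "tau": joint torques, N m; "tcp_pos": TCP position; "tool_rot": TCP orientation; "force": force on the tool from outside, world axes, zero at the start; "ft_torque": the same for the moment, N m; "finger_gap": opening from 0.0 (shut) to 1.0 (fully open); "gripper_force": force on a finger pad.
Only numpy, scipy, OpenCV 4.12 (cv2) and the standard library are available. Lean on these libraries where they do the work, as an engineer would, in place of code of your own. Each camera call takes 0.05 s, during which the arm holds its last target. There are 200 camera calls.

## Working session

There is one attempt and no reset: what is moved stays moved. The work goes in short steps, Python scripts to look and compute and a shell command to move; the robot and the scene stay as the last step left them, time stands still between calls to the robot, and variables do not carry over. Pictures are saved under pics/ and viewed, at most 10 in all, crops included, and the job is handed in when it is done.

```bash
ls; mkdir -p pics
cat > h.py <<'E'
import numpy as np, cv2
from scipy.spatial.transform import Rotation as R
from station import manip
def cam(n):
    return manip.camera_model(n)
def Rm(a):
    a=np.array(a,float)
    return a if a.shape==(3,3) else R.from_quat(a).as_matrix()
def ray(c,u,v):
    x=(u-c["cx"])/c["fx"]; y=(v-c["cy"])/c["fy"]
    a,b=x,y
    for _ in range(20):
        s=1+c["k1"]*(a*a+b*b); a,b=x/s,y/s
    return Rm(c["attitude"])@np.array([a,-b,-1.])
def atz(c,u,v,z):
    o=np.array(c["origin"]); d=ray(c,u,v); return o+d*(z-o[2])/d[2]
def pt(c,u,v,d):
    return np.array(c["origin"])+ray(c,u,v)*d
def proj(c,p):
    q=Rm(c["attitude"]).T@(np.array(p)-np.array(c["origin"])); a,b=q[0]/-q[2],-q[1]/-q[2]
    s=1+c["k1"]*(a*a+b*b); return np.array([c["fx"]*a*s+c["cx"],c["fy"]*b*s+c["cy"]])
def cloud(c,d):
    v,u=np.mgrid[0:480,0:640]; x=(u-c["cx"])/c["fx"]; y=(v-c["cy"])/c["fy"]; a,b=x.copy(),y.copy()
    for _ in range(20):
        s=1+c["k1"]*(a*a+b*b); a,b=x/s,y/s
    P=np.stack([a*d,-b*d,-d],-1)@Rm(c["attitude"]).T+np.array(c["origin"]); P[d<=0]=np.nan; return P
E
python3 - <<'E'
from h import *
for n in("scene","top"):
    c=cam(n); p,d=manip.snapshot(n); cv2.imwrite(f"pics/{n}0.png",p[:,:,::-1]); np.save(f"{n}0.npy",d); print(n,c)
print(manip.sense())
E
```

```text
pics
scene {'fx': 512.9275837705391, 'fy': 512.9275837705391, 'cx': 321.2713447908634, 'cy': 245.41387497537158, 'k1': 0.01618811565807137, 'origin': array([ 1.17660714, -0.39884396,  0.73677214]), 'attitude': array([0.35652029, 0.17826285, 0.41001774, 0.82036644])}
top {'fx': 546.0936661742886, 'fy': 546.0936661742886, 'cx': 322.3001529389396, 'cy': 234.5004763661847, 'k1': -0.1373500666019413, 'origin': array([0.50800921, 0.03268481, 0.85747734]), 'attitude': array([-0.02780836,  0.02944828,  0.70828733, -0.70476135])}
{'t': 0.1, 'q': array([ 1.02550585e+00,  5.28357922e-01,  1.43379316e+00, -2.04731689e-07,
        1.18143498e+00, -1.78500500e-01]), 'qd': array([-1.62438589e-03, -1.68530148e-03, -9.16593018e-05, -4.86828658e-04,
       -9.37199096e-04,  3.63762213e-04]), 'tau': array([-1.67408939e-04, -4.43305957e+01, -1.78587931e+01, -2.17965021e-04,
        3.93905750e-03, -1.14579007e-05]), 'tcp_pos': array([0.22383672, 0.5829857 , 0.3030347 ]), 'tool_rot': array([ 1.82368543e-01,  9.83229740e-01, -9.32178505e-04, -3.52792139e-04]), 'force': array([ 0.0677463 ,  0.51533603, -0.09211096]), 'ft_torque': array([ 0.00984803,  0.04803889, -0.05820766]), 'gripper_force': 0.0, 'finger_gap': 1.0025536274557423}
```

View pics/top0.png

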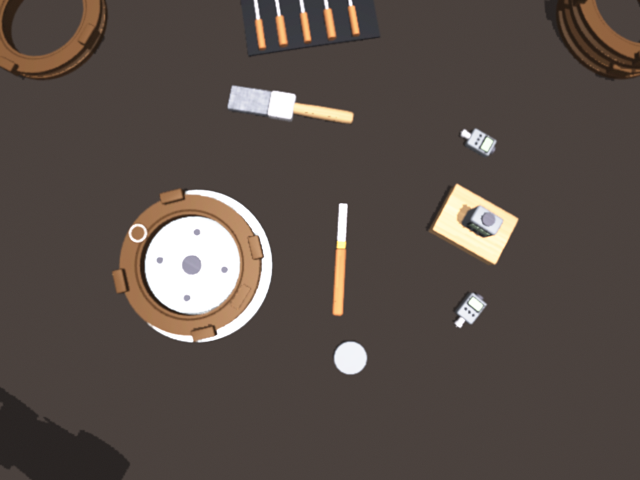

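View pics/scene0.png

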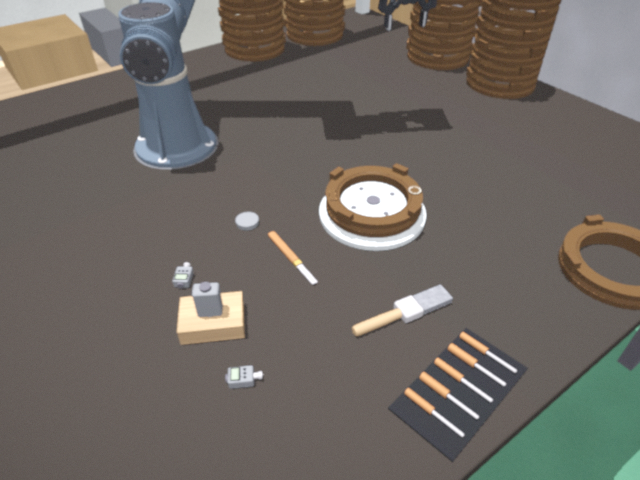

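The top view shows the ring on its fixture at about (191,265), with the round pad at (138,233) and the oblong pad opposite at (243,297). Gauge candidates are the upright one in the holder at (486,221) and two smaller ones lying at (481,142) and (471,308). I choose the one at (486,221), since it is the largest and stands in the holder.

Run:
```python
from h import *
c=cam("top"); d=np.load("top0.npy"); P=cloud(c,d); im=cv2.imread("pics/top0.png")
def med(u,v,r=2): return np.nanmedian(P[v-r:v+r+1,u-r:u+r+1].reshape(-1,3),0).round(4)
for n,u,v in [("bench",300,200),("pad",138,233),("boss",191,265),("plug",175,290),("cap",488,218),("holder",460,240),("lugA",172,196),("lugB",256,247),("lugC",203,333),("lugD",119,281),("disc",350,358),("knife",340,270)]: print(n,med(u,v))
hsv=cv2.cvtColor(im,cv2.COLOR_BGR2HSV)
# rim points
z=P[...,2]; print("rim z hist",np.histogram(z[190:340,115:270],bins=np.arange(.03,.09,.002)))
# plug circle centre: boundary at z~.04
m=((z>.034)&(z<.047)); m[:, :115]=0; m[:,270:]=0; m[:190]=0; m[340:]=0
m=cv2.morphologyEx(m.astype(np.uint8),cv2.MORPH_OPEN,np.ones((5,5)))
cn=max(cv2.findContours(m,0,2)[0],key=cv2.contourArea)
pp=np.array([atz(c,u,v,.04)[:2] for u,v in cn[:,0]],np.float32); print("plug circ",cv2.minEnclosingCircle(pp))
# holder rect
m=((z>.029)&(z<.04)); m[:,:420]=0; m[:170]=0; m[275:]=0;m[:,530:]=0
q=P[m][:,:2].astype(np.float32); print("holder",len(q),cv2.minAreaRect(q))
for a,b in((.085,.097),(.094,.106)):
  m=((z>a)&(z<b)); m[:,:440]=0; m[:170]=0; m[275:]=0;m[:,530:]=0
  q=P[m].astype(np.float32); print("case",len(q),np.median(q,0),cv2.minAreaRect(q[:,:2]))
cv2.imwrite("pics/cr.png",np.hstack([cv2.resize(im[180:345,110:275],(480,480),interpolation=2),cv2.resize(im[180:270,430:520],(320,480)[:1]*2,interpolation=2).repeat(1,0) if 0 else cv2.copyMakeBorder(cv2.resize(im[180:260,440:520],(320,320),interpolation=2),0,160,0,0,0)]))
```

```text
bench [6.326e-01 6.560e-02 1.000e-04]
pad [0.5761 0.3042 0.0625]
boss [0.5291 0.2277 0.0444]
plug [0.4916 0.2529 0.0403]
cap [ 0.5917 -0.2037  0.1   ]
holder [ 0.5654 -0.1798  0.0339]
lugA [0.6291 0.25   0.0749]
lugB [0.5539 0.1262 0.0748]
lugC [0.4308 0.2023 0.075 ]
lugD [0.505  0.3272 0.0748]
disc [ 0.3859 -0.011   0.012 ]
knife [0.5214 0.0034 0.0118]
rim z hist (array([  45,   70,  133,  630, 2702, 2948,  830,  225,   96,   52,   60,
         84,  166,  727, 2040, 3080, 1143,  152,   36,   39,   59,  316,
        503,  112,    4,    0,    0,    0,    0]), array([0.03 , 0.032, 0.034, 0.036, 0.038, 0.04 , 0.042, 0.044, 0.046,
       0.048, 0.05 , 0.052, 0.054, 0.056, 0.058, 0.06 , 0.062, 0.064,
       0.066, 0.068, 0.07 , 0.072, 0.074, 0.076, 0.078, 0.08 , 0.082,
       0.084, 0.086, 0.088]))
plug circ ((0.5296585559844971, 0.22934912145137787), 0.0742841586470604)
holder 2817 ((0.5902305245399475, -0.20475761592388153), (0.11160822212696075, 0.08199117332696915), 60.54433059692383)Traceback (most recent call last):
  File "<stdin>", line 18, in <module>
cv2.error: OpenCV(4.12.0) /io/opencv/modules/imgproc/src/convhull.cpp:143: error: (-215:Assertion failed) total >= 0 && (depth == CV_32F || depth == CV_32S) in function 'convexHull'
```

Run:
```python
from h import *
c=cam("top"); d=np.load("top0.npy"); P=cloud(c,d); im=cv2.imread("pics/top0.png"); z=P[...,2].copy()
for a,b in((.088,.0975),(.0975,.106),(.085,.106)):
  m=((z>a)&(z<b)); m[:,:440]=0; m[:170]=0; m[275:]=0;m[:,530:]=0
  q=P[m]; q=q[:,:2].astype(np.float32); print("case",len(q),q.mean(0),cv2.minAreaRect(q.reshape(-1,1,2)) if len(q) else 0)
b=cv2.copyMakeBorder(cv2.resize(im[180:260,440:520],(320,320),interpolation=2),0,160,0,0,cv2.BORDER_CONSTANT)
cv2.imwrite("pics/cr.png",np.hstack([cv2.resize(im[180:345,110:275],(480,480),interpolation=2),b]))
```

```text
case 453 [ 0.59005123 -0.20211986] ((0.5903982520103455, -0.20396673679351807), (0.044634461402893066, 0.029432402923703194), 57.57598114013672)
case 139 [ 0.59075075 -0.20393865] ((0.590476930141449, -0.20403362810611725), (0.018272213637828827, 0.01810849830508232), 45.24259567260742)
case 627 [ 0.58976877 -0.2021259 ] ((0.5901509523391724, -0.20380060374736786), (0.044641099870204926, 0.0300157330930233), 57.512306213378906)
```

View pics/cr.png

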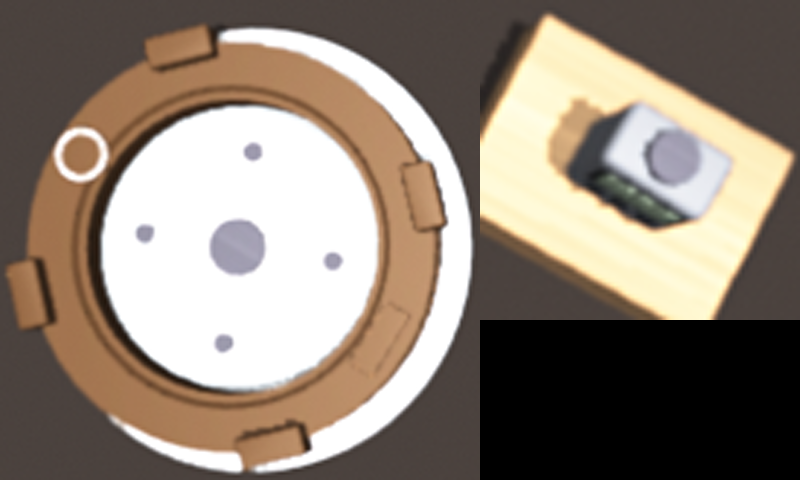

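The crop confirms the upright gauge in the holder at (486,221), with its cap on top and its display towards the lower left. The white circle marks the round pad at crop pixel (80,155). Heights agree with the description: rim 60.5 mm, pad 62.5 mm, cap 100 mm, holder 34 mm. First I push the ring on its plain rim on the +y side, at (0.453, 0.275).

```bash
python3 -m crank '[{"dp":[-0.054,-0.0342,0.0188],"delta_rot":[0,0,0],"fingers":-1},{"dp":[-0.054,-0.0342,0.0188],"delta_rot":[0,0,0],"fingers":-1},{"dp":[-0.054,-0.0342,0.0188],"delta_rot":[0,0,0],"fingers":-1},{"dp":[-0.054,-0.0342,0.0188],"delta_rot":[0,0,0],"fingers":-1},{"dp":[-0.054,-0.0342,0.0188],"delta_rot":[0,0,0],"fingers":-1},{"dp":[-0.054,-0.0342,0.0188],"delta_rot":[0,0,0],"fingers":-1},{"dp":[-0.054,-0.0342,0.0188],"delta_rot":[0,0,0],"fingers":-1},{"dp":[-0.054,-0.0342,0.0188],"delta_rot":[0,0,0],"fingers":-1},{"dp":[-0.054,-0.0342,0.0188],"delta_rot":[0,0,0],"fingers":-1},{"dp":[-0.054,-0.0342,0.0188],"delta_rot":[0,0,0],"fingers":-1},{"dp":[-0.054,-0.0342,0.0188],"delta_rot":[0,0,0],"fingers":-1},{"dp":[-0.054,-0.0342,0.0188],"delta_rot":[0,0,0],"fingers":-1}]' 60; python3 -c "
from station import manip;print(manip.sense())"
```

```text
t: 1.1
tcp_pos: [0.4535, 0.2743, 0.1904]
tool_rot: [0.182, 0.983, -0.0, -0.0]
force: [0.9, 0.5, 0.1]
finger_gap: 0.001
gripper_force: 0.0
{'t': 1.1, 'q': array([ 3.32890306e-01,  5.69523346e-01,  1.77256928e+00,  3.00311343e-05,
        8.00074091e-01, -8.71159771e-01]), 'qd': array([-0.71305662,  0.21473539,  0.00250054,  0.00169064, -0.22977587,
       -0.70319135]), 'tau': array([ 2.55665056e+00, -4.08684647e+01, -1.05195621e+01, -3.23558191e-02,
        2.49731401e-01,  4.64583635e-01]), 'tcp_pos': array([0.45353074, 0.27426442, 0.19043795]), 'tool_rot': array([ 1.82357457e-01,  9.83232259e-01, -1.32322708e-04, -2.54938544e-04]), 'force': array([0.8615657 , 0.54206128, 0.14829471]), 'ft_torque': array([ 0.02227886, -0.04174335,  0.00910548]), 'gripper_force': 0.0, 'finger_gap': 0.0014989143871357439}
```

```bash
python3 -m crank '[{"dp":[0,0,0.035],"delta_rot":[0,0,0],"fingers":-1},{"dp":[0,0,0.035],"delta_rot":[0,0,0],"fingers":-1},{"dp":[0,0,0.035],"delta_rot":[0,0,0],"fingers":-1},{"dp":[0,0,0.006],"delta_rot":[0,0,0],"fingers":-1},{"dp":[0,0,0.006],"delta_rot":[0,0,0],"fingers":-1},{"dp":[0,0,0.004],"delta_rot":[0,0,0],"fingers":-1},{"dp":[0,0,0.002],"delta_rot":[0,0,0],"fingers":-1},{"dp":[0,0,0],"delta_rot":[0,0,0],"fingers":-1}]'
```

```text
t: 1.77
tcp_pos: [0.4524, 0.2754, 0.1303]
tool_rot: [0.182, 0.983, -0.0, -0.0]
force: [0.7, -0.7, 0.2]
finger_gap: 0.0
gripper_force: 0.0
```

```bash
python3 -m crank '[{"dp":[0,0,0.004],"delta_rot":[0,0,0],"fingers":-1},{"dp":[0,0,0.002],"delta_rot":[0,0,0],"fingers":-1},{"dp":[0,0,0],"delta_rot":[0,0,0],"fingers":-1}]'; python3 -m crank '[{"dp":[0,0,0.004],"delta_rot":[0,0,0],"fingers":-1},{"dp":[0,0,0],"delta_rot":[0,0,0],"fingers":-1}]'
```

```text
t: 2.02
tcp_pos: [0.4528, 0.2757, 0.1275]
tool_rot: [0.182, 0.983, -0.0, 0.0]
force: [-0.5, -2.7, 5.1]
finger_gap: 0.002
gripper_force: 2.3
t: 2.18
tcp_pos: [0.4528, 0.2757, 0.1255]
tool_rot: [0.182, 0.983, -0.0, 0.0]
force: [-1.6, -2.0, 5.0]
finger_gap: 0.0
gripper_force: 2.3
```

```bash
for i in 1 ; do python3 -m crank '[{"dp":[0,0,0.004],"delta_rot":[0,0,0],"fingers":-1},{"dp":[0,0,0],"delta_rot":[0,0,0],"fingers":-1}]'; python3 -m crank '[{"dp":[0,0,0.004],"delta_rot":[0,0,0],"fingers":-1},{"dp":[0,0,0],"delta_rot":[0,0,0],"fingers":-1}]'; done
```

```text
t: 2.35
tcp_pos: [0.4528, 0.2757, 0.1235]
tool_rot: [0.182, 0.983, -0.0, 0.0]
force: [-1.6, -2.0, 4.3]
finger_gap: 0.001
gripper_force: 2.3
t: 2.52
tcp_pos: [0.4528, 0.2757, 0.1226]
tool_rot: [0.182, 0.983, -0.0, 0.0]
force: [-3.4, -2.6, 12.9]
finger_gap: -0.001
gripper_force: 6.7
```

```bash
python3 -m crank '[{"dp":[0,0,0.003],"delta_rot":[0,0,0],"fingers":-1},{"dp":[0,0,0],"delta_rot":[0,0,0],"fingers":-1},{"dp":[0,0,0],"delta_rot":[0,0,0],"fingers":-1}]'
python3 - <<'E'
from h import *
c=cam("top"); p,d=manip.snapshot("top"); P=cloud(c,d); cv2.imwrite("pics/t1.png",p[:,:,::-1])
for n,u,v in [("lugA",172,196),("lugB",256,247),("lugC",203,333),("padopp",240,300),("pad",138,233),("cap",488,218)]: print(n,np.nanmedian(P[v-2:v+3,u-2:u+3].reshape(-1,3),0).round(4))
E
```

```text
t: 2.77
tcp_pos: [0.4527, 0.2758, 0.1225]
tool_rot: [0.182, 0.983, 0.0, 0.001]
force: [-5.2, -3.7, 24.3]
finger_gap: 0.002
gripper_force: 12.0
lugA [0.6307 0.2529 0.0647]
lugB [0.5546 0.1275 0.064 ]
lugC [0.4297 0.2046 0.0641]
padopp [0.4772 0.1524 0.0522]
pad [0.5769 0.308  0.0517]
cap [ 0.5917 -0.2035  0.1003]
```

The ring is home: the lugs are at 64 mm, the pad at 52 mm, and it is on a hard stop at 24 N. Next I lift off and go over to the gauge.

```bash
python3 -m crank '[{"dp":[0,0,-0.06],"delta_rot":[0,0,0],"fingers":-1},{"dp":[0,0,-0.07],"delta_rot":[0,0,0],"fingers":-1},{"dp":[0,0,-0.07],"delta_rot":[0,0,0],"fingers":1},{"dp":[-0.04,-0.0532,0],"delta_rot":[0,0,0],"fingers":1},{"dp":[-0.04,-0.0532,0],"delta_rot":[0,0,0],"fingers":1},{"dp":[-0.04,-0.0532,0],"delta_rot":[0,0,0],"fingers":1},{"dp":[-0.04,-0.0532,0],"delta_rot":[0,0,0],"fingers":1},{"dp":[-0.04,-0.0532,0],"delta_rot":[0,0,0],"fingers":1},{"dp":[-0.04,-0.0532,0],"delta_rot":[0,0,0],"fingers":1},{"dp":[-0.04,-0.0532,0],"delta_rot":[0,0,0],"fingers":1},{"dp":[-0.04,-0.0532,0],"delta_rot":[0,0,0],"fingers":1},{"dp":[-0.04,-0.0532,0],"delta_rot":[0,0,0],"fingers":1}]'; python3 -m crank '[{"dp":[-0.04,-0.0532,0],"delta_rot":[0,0,0],"fingers":1},{"dp":[-0.04,-0.0532,0],"delta_rot":[0,0,0],"fingers":1},{"dp":[-0.04,-0.0532,0],"delta_rot":[0,0,0],"fingers":1},{"dp":[-0.04,-0.0532,0],"delta_rot":[0,0,0],"fingers":1},{"dp":[-0.04,-0.0532,0],"delta_rot":[0,0,0],"fingers":1},{"dp":[-0.04,-0.0532,0],"delta_rot":[0,0,0],"fingers":1}]'; python3 -m crank '[{"dp":[0,0,0],"delta_rot":[0,0,0.019],"fingers":1},{"dp":[0,0,0],"delta_rot":[0,0,0.019],"fingers":1},{"dp":[0,0,0],"delta_rot":[0,0,0.019],"fingers":1},{"dp":[0,0,0],"delta_rot":[0,0,0.019],"fingers":1},{"dp":[0,0,0],"delta_rot":[0,0,0.019],"fingers":1},{"dp":[0,0,0],"delta_rot":[0,0,0.019],"fingers":1}]'; python3 -c "
from station import manip;print(manip.sense()['q'])"
```

```text
t: 3.82
tcp_pos: [0.5358, -0.0137, 0.2197]
tool_rot: [0.182, 0.983, 0.0, 0.001]
force: [-0.4, -0.0, 0.3]
finger_gap: 1.0
gripper_force: 0.0
t: 4.32
tcp_pos: [0.5906, -0.2058, 0.2197]
tool_rot: [0.182, 0.983, -0.0, 0.001]
force: [1.0, 0.8, 0.4]
finger_gap: 0.999
gripper_force: 0.0
t: 4.82
tcp_pos: [0.5903, -0.2042, 0.2196]
tool_rot: [0.518, 0.855, 0.0, 0.001]
force: [0.2, 0.1, -0.7]
finger_gap: 1.002
gripper_force: 0.0
[-5.11733768e-01  6.27454734e-01  1.51004250e+00  4.08480021e-04
  1.00291860e+00 -9.94101440e-01]
```

```bash
python3 -m crank '[{"dp":[0,0,0],"delta_rot":[0,0,0.0186],"fingers":1},{"dp":[0,0,0],"delta_rot":[0,0,0.0186],"fingers":1},{"dp":[0,0,0],"delta_rot":[0,0,0.0186],"fingers":1},{"dp":[0,0,0],"delta_rot":[0,0,0.0186],"fingers":1},{"dp":[0,0,0],"delta_rot":[0,0,0.0186],"fingers":1},{"dp":[0,0,0],"delta_rot":[0,0,0.0186],"fingers":1},{"dp":[0,0,0],"delta_rot":[0,0,0.0186],"fingers":1},{"dp":[0,0,0],"delta_rot":[0,0,0.0186],"fingers":1},{"dp":[0,0,0],"delta_rot":[0,0,0.0186],"fingers":1},{"dp":[0,0,0],"delta_rot":[0,0,0],"fingers":1}]'
python3 - <<'E'
from h import *
print(manip.sense()["tcp_pos"],R.from_quat(manip.sense()["tool_rot"]).as_matrix().round(4))
c=cam("wrist"); p,d=manip.snapshot("wrist"); P=cloud(c,d); cv2.imwrite("pics/w1.png",p[:,:,::-1]); z=P[...,2]
near=np.hypot(P[...,0]-.59,P[...,1]+.204)<.04
for a,b in((.088,.0975),(.0975,.106)):
  m=(z>a)&(z<b)&near; q=P[m][:,:2].astype(np.float32); print(len(q),q.mean(0) if len(q) else 0,cv2.minAreaRect(q.reshape(-1,1,2)) if len(q) else 0)
print(c["origin"])
E
```

```text
t: 5.65
tcp_pos: [0.5903, -0.2041, 0.2196]
tool_rot: [0.876, 0.482, 0.0, 0.0]
force: [1.2, -0.2, 0.1]
finger_gap: 0.998
gripper_force: 0.0
[ 0.59034041 -0.20408231  0.21959936] [[ 5.359e-01  8.443e-01  1.200e-03]
 [ 8.443e-01 -5.359e-01 -3.000e-04]
 [ 3.000e-04  1.200e-03 -1.000e+00]]
2814 [ 0.5932478  -0.20360166] ((0.5913763642311096, -0.20615270733833313), (0.04342098534107208, 0.02881360799074173), 58.17598342895508)
1051 [ 0.5916765 -0.2062687] ((0.5915778875350952, -0.20659849047660828), (0.01913697086274624, 0.01939287967979908), 10.698966026306152)
[ 0.63149231 -0.13930653  0.2894304 ]
```

View pics/w1.png

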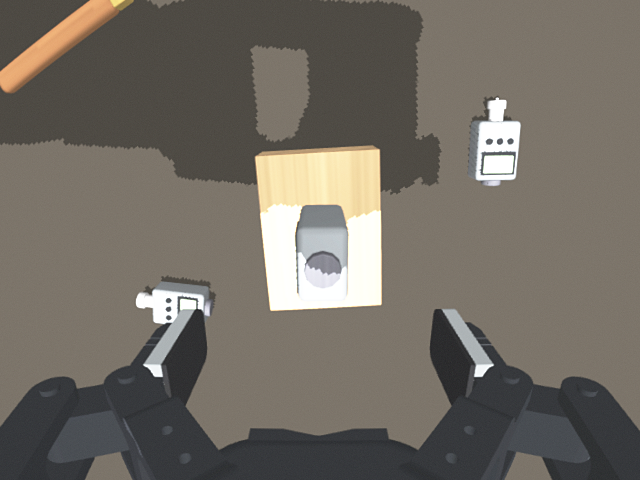

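The wrist view shows the gauge at (322,255), centred between the fingers and aligned with them. The wrist and top measurements agree within 2 mm. I descend and grip.

```bash
python3 -m crank '[{"dp":[-0.001,0.002,0.039],"delta_rot":[0,0,0],"fingers":1},{"dp":[0,0,0.039],"delta_rot":[0,0,0],"fingers":1},{"dp":[0,0,0.039],"delta_rot":[0,0,0],"fingers":1},{"dp":[0,0,0.039],"delta_rot":[0,0,0],"fingers":1},{"dp":[0,0,0.039],"delta_rot":[0,0,0],"fingers":1},{"dp":[0,0,0],"delta_rot":[0,0,0],"fingers":1}]' 60;  python3 -m crank '[{"dp":[0,0,0],"delta_rot":[0,0,0],"fingers":-1},{"dp":[0,0,0],"delta_rot":[0,0,0],"fingers":-1},{"dp":[0,0,0],"delta_rot":[0,0,0],"fingers":-1},{"dp":[0,0,0],"delta_rot":[0,0,0],"fingers":-1},{"dp":[0,0,0],"delta_rot":[0,0,0],"fingers":-1},{"dp":[0,0,0],"delta_rot":[0,0,0],"fingers":-1},{"dp":[0,0,0],"delta_rot":[0,0,0],"fingers":-1},{"dp":[0,0,0],"delta_rot":[0,0,0],"fingers":-1}]' 60
```

```text
t: 6.2
tcp_pos: [0.5886, -0.2042, 0.1181]
tool_rot: [0.875, 0.484, -0.002, -0.003]
force: [-0.2, -0.1, -0.5]
finger_gap: 1.0
gripper_force: 0.0
t: 6.87
tcp_pos: [0.5912, -0.2057, 0.1231]
tool_rot: [0.876, 0.482, 0.001, 0.001]
force: [0.5, 0.4, 6.4]
finger_gap: 0.322
gripper_force: 59.4
```

```bash
python3 -m crank '[{"dp":[0,0,-0.02],"delta_rot":[0,0,0],"fingers":-1},{"dp":[0,0,-0.03],"delta_rot":[0,0,0],"fingers":-1},{"dp":[0,0,-0.05],"delta_rot":[0,0,0],"fingers":-1},{"dp":[0,0,-0.06],"delta_rot":[0,0,0],"fingers":-1},{"dp":[0,0,-0.04],"delta_rot":[0,0,0],"fingers":-1},{"dp":[0,0,0],"delta_rot":[0,0,0],"fingers":-1},{"dp":[0,0,0],"delta_rot":[0,0,0],"fingers":-1},{"dp":[0,0,0],"delta_rot":[0,0,0],"fingers":-1}]'
python3 - <<'E'
from h import *
s=manip.sense(); T=s["tcp_pos"]; M=R.from_quat(s["tool_rot"]).as_matrix(); print(T,M[:,2],s["finger_gap"])
for n in("top","scene","wrist"):
  c=cam(n); p,d=manip.snapshot(n); P=cloud(c,d); cv2.imwrite(f"pics/{n}2.png",p[:,:,::-1])
  if n=="scene":
    uv=proj(c,T+M@[0,0,.08]).astype(int); print(uv); a=p[max(uv[1]-90,0):uv[1]+90,max(uv[0]-100,0):uv[0]+100,::-1]; cv2.imwrite("pics/s2c.png",cv2.resize(a,None,fx=3,fy=3,interpolation=2))
E
```

```text
t: 7.53
tcp_pos: [0.5894, -0.2048, 0.2203]
tool_rot: [0.876, 0.482, -0.001, -0.001]
force: [-1.0, 1.0, -2.8]
finger_gap: 0.318
gripper_force: 60.1
[ 0.58941776 -0.20475285  0.22034031] [-0.00272134  0.0015156  -0.99999515] 0.3184827813596061
[200 267]
```

View pics/s2c.png

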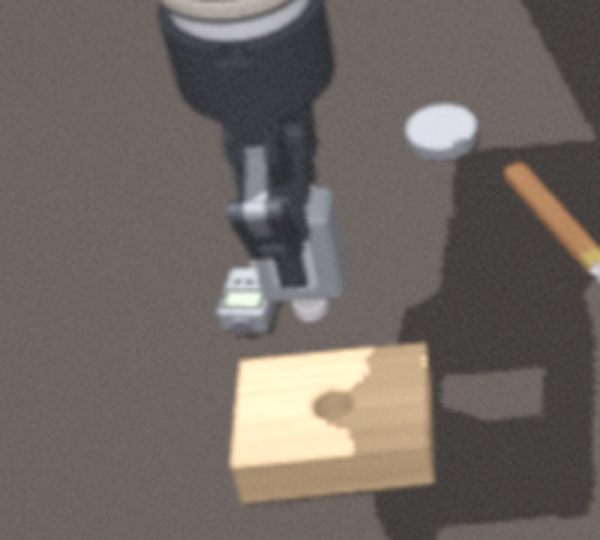

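View pics/wrist2.png

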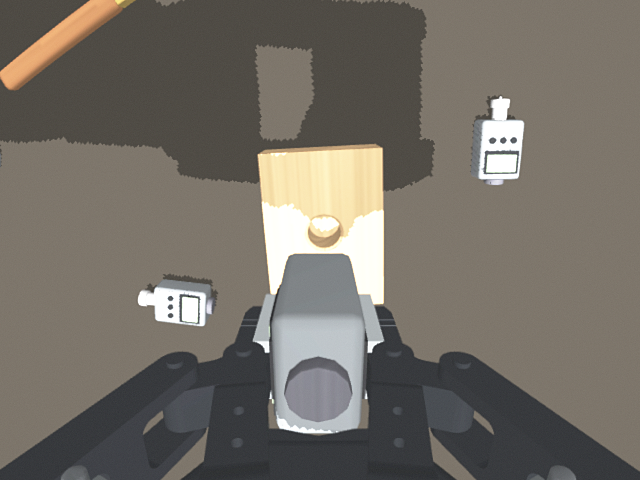

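The gauge is lifted, gripped between the pads and looks upright. The empty socket is at (324,231) in the wrist view. I check the tilt and the foot's lateral offset in the tool frame, and refine the pad position.

Run:
```python
from h import *
s=manip.sense(); T=s["tcp_pos"]; M=R.from_quat(s["tool_rot"]).as_matrix()
c=cam("wrist"); p,d=manip.snapshot("wrist"); P=cloud(c,d)
L=(P-T)@M
def plane(u0,u1,v0,v1):
  q=L[v0:v1,u0:u1].reshape(-1,3); q=q[~np.isnan(q[:,0])]; m=q.mean(0); n=np.linalg.svd(q-m)[2][2]; 
  r=np.abs((q-m)@n); k=r<np.median(r)*3; q=q[k]; m=q.mean(0); n=np.linalg.svd(q-m,full_matrices=False)[2][2]; return m.round(4),n.round(4),((q-m)@n).std().round(5)
print("side (tool)",plane(295,345,262,280)); print("upper",plane(290,350,295,345)); print("cap",plane(305,335,372,410))
for v in range(258,420,12): print(v,L[v,320].round(4))
print("socket",atz(c,324,231,.034),"cap c",((atz(c,319,390,float(P[390,319,2]))-T)@M))
# pad centre from top image (home)
im=cv2.imread("pics/t1.png"); ct=cam("top"); w=im[210:260,110:170].min(2)>170; 
vs,us=np.nonzero(w); print(len(us)); 
(x,y),r=cv2.minEnclosingCircle(np.stack([us,vs],1).astype(np.float32)); print(x+110,y+210,r,atz(ct,x+110,y+210,.052))
```

```text
side (tool) (array([0.0211, 0.0007, 0.0658]), array([-1.0e+00, -3.0e-04, -4.1e-03]), np.float64(0.00021))
upper (array([0.019 , 0.0005, 0.0332]), array([-0.9266,  0.0013,  0.376 ]), np.float64(0.00191))
cap (array([0.0012, 0.0005, 0.0232]), array([ 0.0097, -0.0083,  0.9999]), np.float64(0.00045))
258 [0.0209 0.0009 0.0796]
270 [0.021  0.0009 0.0665]
282 [0.0216 0.0008 0.0541]
294 [0.0209 0.0007 0.0462]
306 [0.0212 0.0007 0.0373]
318 [0.0204 0.0007 0.0314]
330 [0.0174 0.0007 0.0297]
342 [0.0133 0.0007 0.0298]
354 [0.0094 0.0007 0.0294]
366 [0.0087 0.0007 0.0246]
378 [0.0058 0.0006 0.023 ]
390 [0.0017 0.0006 0.023 ]
402 [-0.0031  0.0007  0.0235]
414 [-0.0074  0.0007  0.0233]
socket [ 0.59270021 -0.2060622   0.034     ] cap c [0.00178719 0.0003616  0.02278654]
750
157.5 234.72448921203613 26.86178970336914 [0.57426151 0.27752804 0.052     ]
```

```bash
python3 -m crank '[{"dp":[0.03,-0.02,-0.02],"delta_rot":[0,0,0],"fingers":-1},{"dp":[0.05,-0.034,-0.02],"delta_rot":[0,0,0],"fingers":-1},{"dp":[0.06,-0.04,0],"delta_rot":[0,0,0],"fingers":-1},{"dp":[0.06,-0.04,0],"delta_rot":[0,0,0],"fingers":-1},{"dp":[0.06,-0.04,0],"delta_rot":[0,0,0],"fingers":-1},{"dp":[0.06,-0.04,0],"delta_rot":[0,0,0],"fingers":-1},{"dp":[0.06,-0.04,0],"delta_rot":[0,0,0],"fingers":-1},{"dp":[0.06,-0.04,0],"delta_rot":[0,0,0],"fingers":-1},{"dp":[0.06,-0.04,0],"delta_rot":[0,0,0],"fingers":-1},{"dp":[0.06,-0.04,0],"delta_rot":[0,0,0],"fingers":-1},{"dp":[0.06,-0.04,0],"delta_rot":[0,0,0],"fingers":-1},{"dp":[0.06,-0.04,0],"delta_rot":[0,0,0],"fingers":-1}]';python3 -m crank '[{"dp":[0.06,-0.04,0],"delta_rot":[0,0,0],"fingers":-1},{"dp":[0.06,-0.04,0],"delta_rot":[0,0,0],"fingers":-1},{"dp":[0.045,-0.036,0],"delta_rot":[0,0,0],"fingers":-1},{"dp":[0,0,0],"delta_rot":[0,0,0],"fingers":-1},{"dp":[0,0,0],"delta_rot":[0,0,0],"fingers":-1},{"dp":[0,0,0],"delta_rot":[0,0,0],"fingers":-1}]'
python3 - <<'E'
from h import *
s=manip.sense(); print(s["tcp_pos"],s["q"],s["force"]); M=R.from_quat(s["tool_rot"]).as_matrix(); print(M[:,2])
c=cam("wrist"); p,d=manip.snapshot("wrist"); np.save("w3.npy",d); cv2.imwrite("pics/w3.png",p[:,:,::-1]); print(c["origin"].tolist(),c["attitude"].tolist())
for P in ([.577,.304,.052],[.5295,.2275,.044]): print(proj(c,P))
E
```

```text
t: 8.73
tcp_pos: [0.5798, 0.2051, 0.2406]
tool_rot: [0.876, 0.482, -0.001, -0.0]
force: [0.4, -1.0, -3.2]
finger_gap: 0.322
gripper_force: 59.9
t: 9.23
tcp_pos: [0.575, 0.3038, 0.2405]
tool_rot: [0.876, 0.483, -0.001, 0.0]
force: [0.2, -0.5, -2.7]
finger_gap: 0.322
gripper_force: 60.1
[0.57499736 0.30375999 0.24051697] [ 3.14715621e-01  6.33276664e-01  1.42255705e+00 -7.43261648e-04
  1.08803708e+00  8.78458241e-01] [ 0.15667475 -0.4646353  -2.67499828]
[-0.00196236 -0.00133114 -0.99999719]
[0.6162643389119882, 0.3687091883548787, 0.31016176234224324] [-0.14817136221824273, 0.043312688180268996, -0.2750337918591785, 0.9489603109701432]
[320.33857981 228.4335946 ]
[321.06379196 336.75879724]
```

View pics/w3.png

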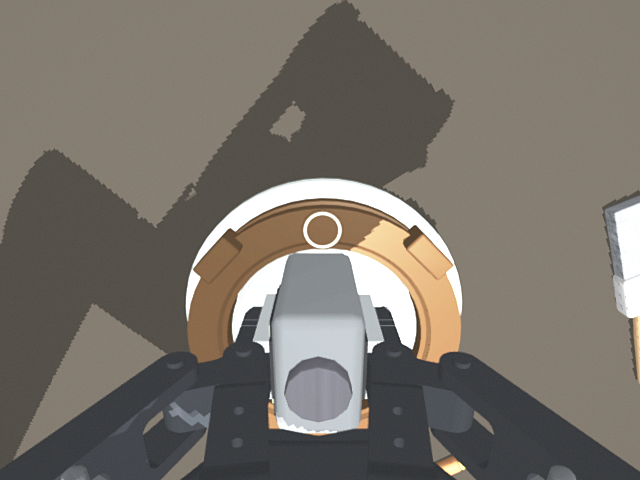

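The wrist view shows the white circle of the pad centred at (322,230), with lugs either side and the gauge case below it. I compute the pad position and remove the bias seen on the socket.

Run:
```python
from h import *
c=cam("wrist"); im=cv2.imread("pics/w3.png"); a=im[205:255,297:347]
w=(a.min(2)>205).astype(np.uint8); n,l,st,ce=cv2.connectedComponentsWithStats(w)
for i in range(1,n):
  if st[i,4]>40: print(st[i],ce[i]+[297,205])
P=atz(c,322,230,.052); print(P, "target tcp",P-[.0015,-.0004,0])
s=manip.sense(); M=R.from_quat(s["tool_rot"]).as_matrix(); print("delta tool norm",M.T@(P-[.0015,-.0004,0]-s["tcp_pos"])/.5)
```

```text
[  6   7  39  36 337] [322.10682493 229.71216617]
[  0  44  50   6 177] [323.94915254 250.8079096 ]
[0.57767901 0.30179249 0.052     ] target tcp [0.57617901 0.30219249 0.052     ]
delta tool norm [4.21031266e-05 2.79326541e-03 3.77471636e-01]
```

```bash
python3 -m crank '[{"dp":[0,0.0028,0.03],"delta_rot":[0,0,0],"fingers":-1},{"dp":[0,0,0.04],"delta_rot":[0,0,0],"fingers":-1},{"dp":[0,0,0.04],"delta_rot":[0,0,0],"fingers":-1},{"dp":[0,0,0.02],"delta_rot":[0,0,0],"fingers":-1},{"dp":[0,0,0.01],"delta_rot":[0,0,0],"fingers":-1},{"dp":[0,0,0],"delta_rot":[0,0,0],"fingers":-1},{"dp":[0,0,0],"delta_rot":[0,0,0],"fingers":-1},{"dp":[0,0,0],"delta_rot":[0,0,0],"fingers":-1}]'
python3 -m crank '[{"dp":[0,0,0.004],"delta_rot":[0,0,0],"fingers":-1},{"dp":[0,0,0.004],"delta_rot":[0,0,0],"fingers":-1},{"dp":[0,0,0],"delta_rot":[0,0,0],"fingers":-1},{"dp":[0,0,0],"delta_rot":[0,0,0],"fingers":-1}]'
```

```text
t: 9.95
tcp_pos: [0.5776, 0.3033, 0.1729]
tool_rot: [0.876, 0.482, 0.001, 0.0]
force: [-0.6, 0.6, -2.1]
finger_gap: 0.319
gripper_force: 60.0
t: 10.28
tcp_pos: [0.5766, 0.3034, 0.1678]
tool_rot: [0.876, 0.482, 0.0, 0.0]
force: [0.1, -0.1, -3.6]
finger_gap: 0.316
gripper_force: 60.0
```

```bash
python3 -m crank '[{"dp":[0,0,0.004],"delta_rot":[0,0,0],"fingers":-1},{"dp":[0,0,0.002],"delta_rot":[0,0,0],"fingers":-1},{"dp":[0,0,0],"delta_rot":[0,0,0],"fingers":-1},{"dp":[0,0,0],"delta_rot":[0,0,0],"fingers":-1}]'
python3 -m crank '[{"dp":[0,0,0.002],"delta_rot":[0,0,0],"fingers":-1},{"dp":[0,0,0],"delta_rot":[0,0,0],"fingers":-1},{"dp":[0,0,0],"delta_rot":[0,0,0],"fingers":-1}]'
python3 -m crank '[{"dp":[0,0,0.002],"delta_rot":[0,0,0],"fingers":-1},{"dp":[0,0,0],"delta_rot":[0,0,0],"fingers":-1},{"dp":[0,0,0],"delta_rot":[0,0,0],"fingers":-1}]'
```

```text
t: 10.62
tcp_pos: [0.5766, 0.3033, 0.1644]
tool_rot: [0.876, 0.482, -0.0, -0.0]
force: [0.1, 0.6, -2.3]
finger_gap: 0.318
gripper_force: 60.0
t: 10.87
tcp_pos: [0.5767, 0.3034, 0.1636]
tool_rot: [0.876, 0.482, 0.0, 0.0]
force: [0.1, 0.0, -3.0]
finger_gap: 0.318
gripper_force: 60.0
t: 11.12
tcp_pos: [0.5768, 0.3034, 0.1629]
tool_rot: [0.876, 0.482, 0.0, 0.0]
force: [0.2, -0.4, -1.0]
finger_gap: 0.319
gripper_force: 60.1
```

```bash
python3 -m crank '[{"dp":[0,0,0.002],"delta_rot":[0,0,0],"fingers":-1},{"dp":[0,0,0],"delta_rot":[0,0,0],"fingers":-1},{"dp":[0,0,0],"delta_rot":[0,0,0],"fingers":-1}]'
python3 -m crank '[{"dp":[0,0,0.002],"delta_rot":[0,0,0],"fingers":-1},{"dp":[0,0,0],"delta_rot":[0,0,0],"fingers":-1},{"dp":[0,0,0],"delta_rot":[0,0,0],"fingers":-1}]'
python3 -m crank '[{"dp":[0,0,0.001],"delta_rot":[0,0,0],"fingers":-1},{"dp":[0,0,0],"delta_rot":[0,0,0],"fingers":-1},{"dp":[0,0,0],"delta_rot":[0,0,0],"fingers":-1}]'
```

```text
t: 11.37
tcp_pos: [0.5768, 0.3034, 0.162]
tool_rot: [0.876, 0.482, 0.0, 0.0]
force: [0.3, 0.1, 0.9]
finger_gap: 0.316
gripper_force: 60.3
t: 11.62
tcp_pos: [0.5769, 0.3034, 0.1611]
tool_rot: [0.876, 0.482, 0.0, 0.0]
force: [-1.1, -0.5, 4.4]
finger_gap: 0.318
gripper_force: 61.0
t: 11.87
tcp_pos: [0.5769, 0.3034, 0.161]
tool_rot: [0.876, 0.482, 0.0, 0.0]
force: [-1.2, -0.0, 5.1]
finger_gap: 0.32
gripper_force: 61.3
```

```bash
python3 -m crank '[{"dp":[0,0,0.001],"delta_rot":[0,0,0],"fingers":-1},{"dp":[0,0,0],"delta_rot":[0,0,0],"fingers":-1},{"dp":[0,0,0],"delta_rot":[0,0,0],"fingers":-1}]'
python3 -m crank '[{"dp":[0,0,0.001],"delta_rot":[0,0,0],"fingers":-1},{"dp":[0,0,0],"delta_rot":[0,0,0],"fingers":-1},{"dp":[0,0,0],"delta_rot":[0,0,0],"fingers":-1}]'
python3 - <<'E'
from h import *
c=cam("scene"); p,d=manip.snapshot("scene"); u,v=proj(c,[.577,.304,.07]).astype(int); a=p[v-60:v+60,u-75:u+75,::-1]
cv2.imwrite("pics/s4.png",cv2.resize(a,None,fx=5,fy=5,interpolation=2))
c=cam("wrist");p,d=manip.snapshot("wrist"); L=(cloud(c,d)-manip.sense()["tcp_pos"])@R.from_quat(manip.sense()["tool_rot"]).as_matrix()
q=L[262:280,295:345].reshape(-1,3); q=q[~np.isnan(q[:,0])]; print(q.mean(0),np.linalg.svd(q-q.mean(0),full_matrices=False)[2][2], manip.sense()["force"])
E
```

```text
t: 12.12
tcp_pos: [0.5769, 0.3034, 0.161]
tool_rot: [0.876, 0.482, 0.0, 0.0]
force: [-2.1, -0.5, 9.0]
finger_gap: 0.321
gripper_force: 61.6
t: 12.37
tcp_pos: [0.5769, 0.3034, 0.161]
tool_rot: [0.876, 0.482, 0.0, 0.0]
force: [-2.1, -1.4, 10.6]
finger_gap: 0.322
gripper_force: 61.9
[0.021067   0.0006578  0.06590634] [0.99997671 0.00107162 0.00674024] [-3.00498059 -0.3177953  11.39032733]
```

View pics/s4.png

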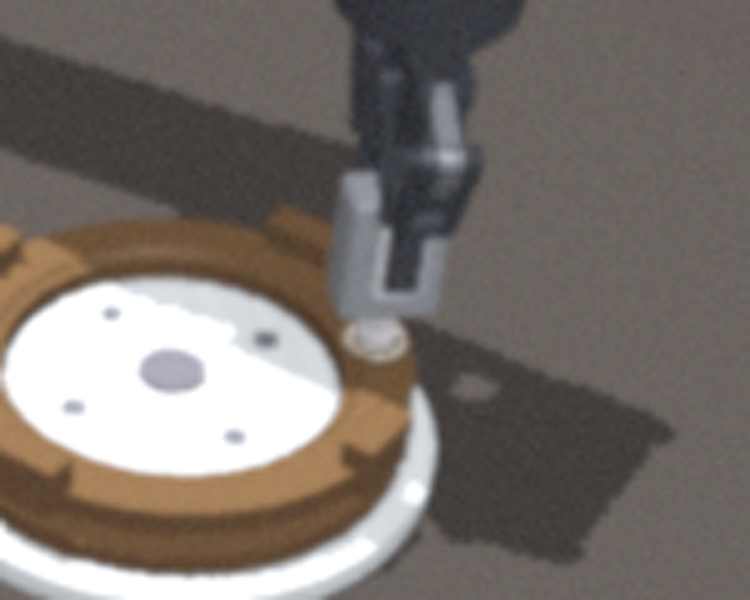

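The view shows the foot at (375,338), centred inside the white circle, with the gauge upright. Contact force is about 14 N (reading of 11.4 N plus about 2.6 N for the gauge's weight). I hand in the job.

```bash
python3 -c "
from station import manip;print(manip.sense()['force']);print(manip.sign_off())"
```

```text
[-3.00498059 -0.3177953  11.39032733]
the job is handed in; nothing more can be done
None
```

I pushed the ring home, then set the gauge upright and centred on the round pad, gripped and pressing at about 14 N. I handed the job in at about 12.5 s, and no verdict was returned.

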